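Shut the pulley guard and seat the keyed drive shaft

ROBOT

A 7-joint arm with a two-finger parallel gripper is mounted at the origin on the work surface. World frame = base frame: x ahead of the robot, y to its left, z up, the work surface at z = 0. Lengths are in m, angles in rad, forces in N, time in s.
With the tool pointing down it reaches from about 0.425 to 1.025 m from the base axis. Payload 9.4 kg.
Tool frame: the origin (TCP) lies at the very end of the fingers, on their centre line; the grasp point (between the pads) lies behind it (env.grasp_offset is the z of the grasp point in the tool frame, in m); z points along the fingers, y is the line along which they close (so a half turn about z gives the same grasp; the last joint's range is limited). The gripper opens to 85 mm and grips with 20 to 120 N. Pads are 22 mm wide; open, the fingers measure 114 mm over their backs; the gripper's body (76 mm by 85 mm) begins 54 mm behind the grasp point. The pads swing forward as they close: fully open they stand 13 mm farther back than shut.
Start: joints at [1.119, 0.599, -0.003, 1.599, 0.002, 0.943, -0.08], TCP at [0.265, -0.675, 0.231] pointing down, gripper open.
Joint ranges: [-2.57, 2.57], [-0.35, 1.97], [-1.29, 1.29], [0.11, 2.56], [-1.05, 4.19], [0.11, 1.86], [-2.63, 2.63]. Speed limits (rad/s): [2.22, 2.22, 3.01, 3.01, 3.14, 3.14, 3.14].

INTERFACE

Orientations are given as a unit quaternion [w, x, y, z].
In Python, from plant import env, viewer, workorder, finder gives the robot as it stands.
- The arm moves only by the tool play_rows, never from a script. Its argument "steps" is one flat list of numbers, 5 for each row, row after row: the shift along the tool's x, y, z scaled (see below), then the turn about the tool's z scaled (see below), then the opening, from -1 (shut) to 1 (fully open). A call has 1 to 12 rows; each row is the pose to reach, as a shift and turn from the pose commanded when the call began, along the tool's axes at that moment; what a row does not reach only later rows make up. The controller multiplies each number of a shift by 0.15 m and each number of a turn by pi/2 rad. A row lasts 1/10 s, in which the tool goes at most 50 mm and 8.59 degrees, less where a joint would pass 70% of its speed; a pose out of reach is approached as far as the arm can. A call with a number of a shift or a turn outside -1 to 1 is refused whole. A call with a gripper value outside its range is refused whole. The fingers move at their own pace and stop on an object; "force" is the grip in N (left out, the last holds). Time passes only in rows, so rows that repeat a pose let the fingers close. It gives the time, the measured TCP pose, the force, the opening and the grip force at its end, in the units of the state.
- env.state(): the state, without advancing time (a new reading comes with each control period).
- viewer.read_camera(name): name is "scene" or "top"; returns a dict with "img" (384x512x3 uint8, red, green, blue), "z_map" (384x512 float32, m along the optical axis (not along the pixel's ray), 0 where there is no reading), "fx", "fy", "cx", "cy" (pixels), "distortion" ([k1, k2, p1, p2, k3] as OpenCV has them; the pictures are not rectified), "rvec" (rotation vector, rad) and "tvec" (3), from world to camera coordinates, as OpenCV has them. Camera axes: x right, y down, z forward; pixel columns grow to the right and rows downward; lengths in m; the calibration is good to about 2 mm. A picture is of the moment at which its call begins.
- workorder.sign_off(): hands the job in; it is judged then, once.
Trained networks look in a picture, given as the dict that the camera call returned (one of the last four; its "shot" number tells which), for a name from the list of things; names that differ only in an ending like _2 or _b are one class to them, and where a whole thing is asked for, a point or a joint stands for the part that bears it (a point fixed in the world has none). Each returns a list of dicts, best first, with "score" (0 to 1); they miss things now and then, are a little off and sometimes report something else, mostly with a low value. They report only what shows in the picture. A call takes as long as a camera call. They do not tell look-alikes from the thing itself.
- finder.find_in(thing, picture): "bbox" ([left, top, right, bottom] in pixels, round what is visible of it).
- finder.trace(thing, picture): "mask" (384x512 bool, what is visible of it) and "bbox" ([left, top, right, bottom] in pixels, round what is visible of it).
The state is a dict: "time_s": time; "qpos": joint angles; "qd": joint speeds; "joint_torque": joint torques, N m; "tool_pos": TCP position; "ee_rot": TCP orientation; "force": force on the tool from outside, world axes, zero at the start; "wrist_torque": the same for the moment, N m; "finger_gap": opening from 0.0 (shut) to 1.0 (fully open); "grasp_force": force on a finger pad.
Only numpy, scipy, OpenCV 4.12 (cv2) and the standard library are available. Lean on these libraries where they do the work, as an engineer would, in place of code of your own. Each camera call takes 0.05 s, during which the arm holds its last target. There are 200 camera calls.

TASK

Press the hinged guard of the pulley fixture down until it snaps shut past its catch. Then take the keyed shaft (the one with the flat-sided head and the pointer on its collar) out of its wooden stand, push it down into the pulley's hub, turning it until its key slips into the keyway, and keep pushing against the spring in the bore until the collar sits flush on the hub. Finish while still gripping the shaft and holding it pressed fully home, with the guard still shut and the plain shaft, carton, bearing and wrench left alone.

Things in the scene. Friction and masses are not known exactly. Their poses are not given: they have to be found in the camera images.
- fixture: Pulley fixture, fixed: dark steel base plate 210 x 170 x 20 mm, origin at the centre of its underside on the bench. Its x axis points from the guard's free front edge to the guard's hinge; z is up. The pulley stands on its centre, the hub face 76 mm above the bench.
- guard (a joint): Guard angle, rad: 0 = shut, grows as its free front edge lifts; starts at 0.35 to 0.7. Grey plate 160 long x 130 wide x 6 mm, hinged at its far end, square window of 68 mm over the hub. Stays where left (0.5 to 3 N at the edge moves it). In the last 8 mm of edge travel its lip must be pushed past a spring catch (5 to 12 N), then it stays shut, upper face 66 mm above the bench.
- guard_hinge (a point): Point on the guard's hinge axis, midway along it: 85 mm from the fixture's origin along its +x, 63 mm above the bench. The axis is parallel to the fixture's y.
- guard_pad (a point): Where to press: on the guard's upper face, midway across, 17 mm in from its free front edge, 148 mm from the hinge axis (3 mm above the axis when shut). It moves with the guard, and so do its axes: x along the guard towards the hinge, z out of the upper face.
- pulley: Aluminium belt pulley fixed on the fixture, rim 80 mm across, origin at the centre of its underside, 20 mm above the bench. Hub 48 mm across, with an upright bore 22.4 mm in diameter, 50 mm deep, and one keyway on the pulley's +x side, 10 mm wide, reaching 17.5 mm from the axis, full depth.
- hub_mouth (a point): Centre of the bore's mouth in the hub's upper face, 56 mm above the pulley's origin; axes as the pulley's. In the bore a brass spring plunger has its top 24 mm below the mouth; it yields 12 mm to let the shaft home, pushing up with 7 N at first touch and 13 N when home: a shaft let go rises again.
- shaft: Keyed steel shaft, loose, 0.2 to 0.4 kg, upright. Origin: centre of its lower end, z up. Round part 20 mm in diameter, 36 mm long; collar 40 mm across, 8 mm thick; head 38 mm tall (44 to 82 mm above the origin), 28 mm along x, 20 mm along y. Key: rib on the +x side, 7 mm wide, reaching 15 mm from the axis, 8 to 30 mm above the lower end.
- shaft_collar (a point): Centre of the collar's underside, 36 mm above the shaft's lower end; it lies at the hub mouth when the shaft is home. A pointer on the collar, 7 mm wide, reaching 30 mm from the axis, stands on the +x side straight above the key.
- shaft_head (a point): Point on the shaft's axis 68 mm above its lower end, where the head may be gripped across its 20 mm flats (y axis) or its 28 mm flats (x axis).
- stand_a: Wooden stand, fixed, 80 x 80 x 45 mm, origin at the centre of its underside, with a hole of 34 mm in diameter, 42 mm deep, in the middle. A shaft's collar rests on its top, 45 mm above the bench. The keyed shaft stands in this one; which of the two places it has varies.
- stand_b: A like wooden stand, holding the plain shaft.
- plain_shaft: Plain shaft without key or pointer, round head of 24 mm, otherwise as the keyed one: a bystander to be left alone. Origin at its lower end.
- carton: Parts carton 100 x 140 x 70 mm, a bystander. Origin at the centre of its underside.
- bearing: Bearing ring 52 mm across, 16 mm thick, a bystander. Origin at the centre of its underside.
- wrench: Wrench 170 mm long lying on the bench, a bystander.
There are look-alikes about, which are no part of the job. What is shaped like the shaft but red is not meant.

How it is judged:
On the way, in this order (a step that is already met when the one before it is completed fails the run):
1. the guard is pressed shut past its catch while the shaft is still in its stand (value of joint guard below 0.03 rad and height (world z) of shaft below 0.03 m), for 0.2 s.
2. the gripper holds the keyed shaft lifted clear of its stand (height (world z) of shaft above 0.065 m and contact force between the fingers and shaft above 1 N), for 0.2 s.
At the end, for the whole second after the job is handed in: Guard shut (under 0.03 rad); the keyed shaft in the bore with its key in the keyway (within 0.25 rad), upright within 0.07 rad, centred within 3 mm, collar within 3 mm of the hub face, at rest; the fingers still grip it (over 2 N) and the shaft bears on the pulley and its spring with over 6 N (horizontal distance between shaft_collar and hub_mouth below 0.003 m and z of shaft_collar in the frame of hub_mouth between -0.003 and 0.003 m and angle between shaft's own z axis and vertical below 0.07 rad and angle between the x axis of shaft and the x axis of pulley, either way round below 0.25 rad and contact force between the fingers and shaft above 2 N and contact force between shaft and pulley above 6 N and linear speed of shaft below 0.02 m/s and value of joint guard below 0.03 rad); the arm keeps its last pose, push and grip.
It fails at once if the plain shaft is disturbed (distance of plain_shaft from where it was at the start of the episode above 0.015 m).
It fails at once if the carton is disturbed (distance of carton from where it was at the start of the episode above 0.02 m).
It fails at once if the bearing is disturbed (distance of bearing from where it was at the start of the episode above 0.02 m).
It fails at once if the wrench is disturbed (distance of wrench from where it was at the start of the episode above 0.02 m).
It also fails if it takes over 54 s, if anything falls off the work surface, if the arm or the gripper's body presses on something with over 40 N, if the wrist force passes 120 N, or if a joint passes its speed limit or range.

## Working session

There is one attempt and no reset: what is moved stays moved. The work goes in short steps, Python scripts to look and compute and a tool call to move; the robot and the scene stay as the last step left them, time stands still between calls to the robot, and variables do not carry over. Pictures are saved under pics/ and viewed, at most 10 in all, crops included, and the job is handed in when it is done.

Besides the shell and the picture viewer there is one more tool, called after "Call:" as name(argument=value, ...) on one line, values as JSON. play_rows: Moves the arm, as the interface text tells. Shifts and turns lie within -1 to 1; 1 stands for 0.15 m of shift or pi/2 rad of turn. Its arguments: {"type":"object","properties":{"steps":{"type":"array","items":{"type":"number","minimum":-1,"maximum":1}},"force":{"type":"number"}},"required":["steps"]}

```bash
ls; mkdir -p pics
cat > h.py <<'E'
import numpy as np, cv2, pickle
from plant import env, viewer, workorder, finder
def shot(n): return viewer.read_camera(n)
def pts(p, mask=None):
    """world xyz for each pixel (HxWx3), nan where none"""
    K=np.array([[p['fx'],0,p['cx']],[0,p['fy'],p['cy']],[0,0,1.]])
    h,w=p['z_map'].shape
    u,v=np.meshgrid(np.arange(w),np.arange(h))
    n=cv2.undistortPoints(np.stack([u,v],-1).reshape(-1,1,2).astype(float),K,np.array(p['distortion'],float)).reshape(h,w,2)
    z=np.where(p['z_map']>0,p['z_map'],np.nan)
    c=np.dstack([n[...,0]*z,n[...,1]*z,z])
    R=cv2.Rodrigues(np.array(p['rvec'],float))[0]
    return (c-np.array(p['tvec']).ravel())@R
def save(p,f,box=None,s=1):
    im=p['img'][:,:,::-1]
    if box: im=im[box[1]:box[3],box[0]:box[2]]
    cv2.imwrite('pics/'+f,cv2.resize(im,None,fx=s,fy=s,interpolation=cv2.INTER_CUBIC))
E
python3 - <<'E'
from h import *
print(env.state(), env.grasp_offset)
a=shot('scene');b=shot('top')
im=np.vstack([a['img'],b['img']])[:,:,::-1]
cv2.imwrite('pics/a.png',cv2.resize(a['img'][:,:,::-1],(780,585)));cv2.imwrite('pics/b.png',cv2.resize(b['img'][:,:,::-1],(780,585)))
pickle.dump((a,b),open('s0.pkl','wb'))
for p,n in((a,'scene'),(b,'top')):
  P=pts(p)
  for t in('fixture','guard','pulley','shaft','plain_shaft','stand_a','carton','bearing','wrench'):
    for d in finder.trace(t,p)[:3]:
      q=P[d['mask']];print(n,t,round(d['score'],2),np.round(d['bbox']),np.round(np.nanmedian(q,0),3),np.round(np.nanpercentile(q,98,axis=0),3))
E
```

```text
pics
{'time_s': 0.0, 'qpos': array([ 1.11930854,  0.60011911, -0.0025347 ,  1.60015474,  0.00177188,
        0.94293952, -0.07980025]), 'qd': array([ 4.64047524e-05, -9.32987017e-04, -5.07284483e-04,  6.43045578e-04,
       -7.07430621e-04, -7.69161507e-04,  1.07349213e-03]), 'joint_torque': array([-4.88946698e-04, -7.76455021e+01,  1.56455912e+00, -2.58005512e+01,
        1.22402923e-02,  8.87411035e-03,  1.78922426e-05]), 'tool_pos': array([ 0.2652059 , -0.6742156 ,  0.23041256]), 'ee_rot': array([-7.80409535e-04,  9.82489532e-01,  1.86316032e-01, -2.14071804e-04]), 'force': array([ 0.18167642, -0.43246786, -0.0211385 ]), 'wrist_torque': array([ 0.04568115, -0.07373462, -0.00580626]), 'grasp_force': 0.0, 'finger_gap': 0.9978569846271592} -0.0187
scene fixture 0.58 [253. 144. 342. 231.] [0.617 0.131 0.066] [0.692 0.239 0.154]
scene guard 0.8 [274. 144. 332. 206.] [0.601 0.145 0.106] [0.667 0.242 0.156]
scene pulley 0.49 [282. 178. 308. 205.] [0.589 0.138 0.049] [0.612 0.197 0.079]
scene shaft 0.67 [148. 195. 162. 220.] [ 0.351 -0.178  0.048] [ 0.362 -0.131  0.083]
scene shaft 0.65 [
[... 1126 characters left out ...]
0.069] [ 0.357 -0.155  0.085]
top shaft 0.51 [307. 207. 321. 227.] [ 0.449 -0.126  0.087] [ 0.472 -0.114  0.093]
top plain_shaft 0.66 [337. 168. 354. 179.] [ 0.582 -0.225  0.06 ] [ 0.603 -0.21   0.094]
top plain_shaft 0.63 [185. 142. 239. 190.] [0.591 0.166 0.117] [0.667 0.23  0.156]
top stand_a 0.88 [330. 160. 359. 188.] [ 0.579 -0.217  0.044] [ 0.626 -0.187  0.05 ]
top stand_a 0.66 [298. 204. 333. 235.] [ 0.446 -0.126  0.044] [ 0.49  -0.088  0.053]
top carton 0.78 [111. 193. 165. 231.] [0.471 0.381 0.069] [0.518 0.455 0.073]
top bearing 0.54 [360. 227. 378. 246.] [ 0.397 -0.293  0.015] [ 0.421 -0.27   0.02 ]
top wrench 0.7 [302. 119. 352. 134.] [ 0.748 -0.178  0.006] [ 0.764 -0.106  0.011]
```

View pics/a.png

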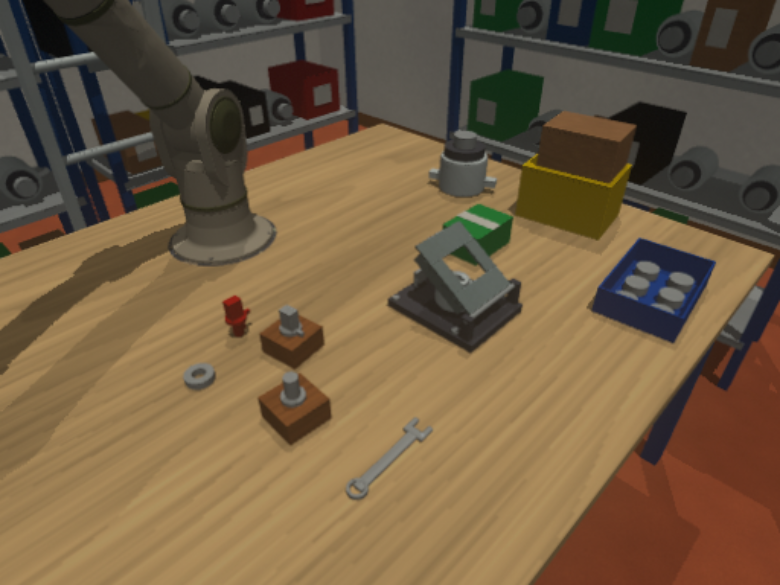

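View pics/b.png

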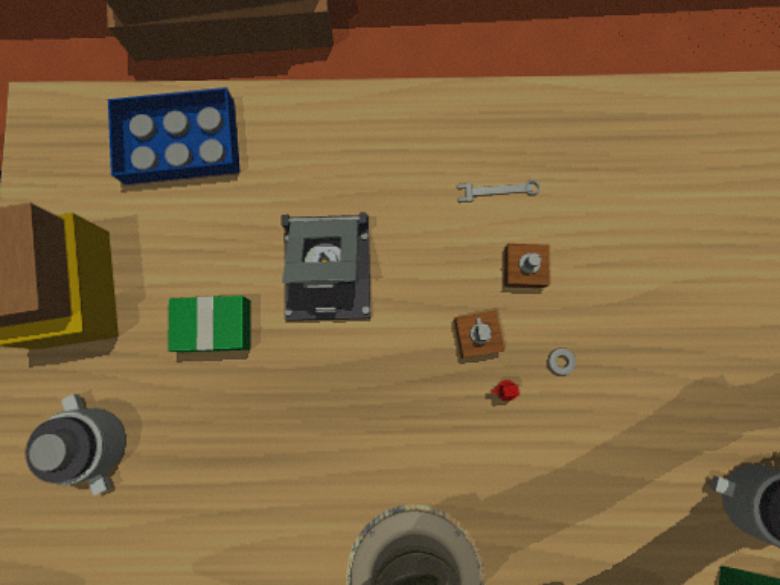

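The scene shows the keyed shaft, with its flats and pointer, in the stand at about (290,320), and the plain shaft at (290,390). The red decoy is at (235,310) and the fixture with its open guard at (455,290). In the top view the keyed shaft is at (482,330) with its pointer up (+x), and the fixture is at (325,265) with its hinge at the far +x side.

```bash
cat > m.py <<'E'
from h import *
a,b=pickle.load(open('s0.pkl','rb'))
for p,n in((a,'scene'),(b,'top')):
    P=pts(p);x,y,z=P[...,0],P[...,1],P[...,2]
    print(n,'R',cv2.Rodrigues(np.array(p['rvec']))[0].T[:,2], 'campos',-cv2.Rodrigues(np.array(p['rvec']))[0].T@np.array(p['tvec']).ravel())
    t=(abs(x-.7)<.03)&(abs(y)<.08);print(' table z',np.nanmean(z[t]),np.nanstd(z[t]))
    # base plate rect
    f=(x>.4)&(x<.75)&(y>.0)&(y<.3)&(z>.012)
    if n=='top':
        g=(x>.4)&(x<.72)&(y>.04)&(y<.27)&(z>.012)&(z<.03)
        q=P[g][:,:2].astype(np.float32);print(' base',len(q),cv2.minAreaRect(q))
    d=finder.trace('guard',p)[0] if 0 else None
    G=P[f&(z>.08)];c=np.median(G,0)
    for _ in range(4):
        u,s,vt=np.linalg.svd(G-G.mean(0),full_matrices=False);r=abs((G-G.mean(0))@vt[2]);G=G[r<max(.004,2*r.std())]
    nn=vt[2]*np.sign(vt[2][2]);print(' guard n',nn,'tilt',np.arccos(nn[2]),'yawx',np.arctan2(nn[1],nn[0]),'c',G.mean(0),len(G),'rms',r.std(), 'max',G.max(0),'min',G.min(0))
    for nm,(cx,cy) in {'key':(.45,-.125),'plain':(.585,-.222)}.items():
        r=np.hypot(x-cx,y-cy)
        h=P[(r<.04)&(z>.086)];print(' ',nm,'head top',len(h),h.mean(0),h.min(0),h.max(0),cv2.minAreaRect(h[:,:2].astype(np.float32)))
        s=P[(abs(x-cx)<.07)&(abs(y-cy)<.07)&(z>.04)&(z<.049)];print('   stand',len(s),cv2.minAreaRect(s[:,:2].astype(np.float32)))
        c=P[(r<.04)&(z>.0495)&(z<.057)];print('   collar',len(c),c.mean(0),c.max(0))
E
python3 m.py
python3 - <<'E'
from h import *
a,b=pickle.load(open('s0.pkl','rb'))
A=cv2.resize(b['img'][130:230,170:270],(400,400),interpolation=2);B=cv2.resize(b['img'][190:250,290:350],(400,400),interpolation=2)
C=cv2.resize(a['img'][130:240,250:350],(400,440),interpolation=2)[:400]
D=cv2.resize(a['img'][185:250,155:220],(400,400),interpolation=2)
im=np.vstack([np.hstack([A,B]),np.hstack([C,D])])[:,:,::-1]
cv2.imwrite('pics/c.png',cv2.resize(im,(600,600)))
E
```

```text
scene R [-0.55869471  0.57575364 -0.59696563] campos [ 1.10583001 -0.54124599  0.6767616 ]
 table z 0.0005795813397584661 0.0012208547820420298
 guard n [0.55593409 0.00597283 0.83120492] tilt 0.589524888874382 yawx 0.010743357544826932 c [0.59368796 0.16252933 0.12011976] 1241 rms 0.0008424019944627927 max [0.65797035 0.23453594 0.15853722] min [0.53511317 0.09926267 0.08001501]
  key head top 66 [ 0.45193483 -0.13238045  0.09043051] [ 0.43458211 -0.14283608  0.08620946] [ 0.46582156 -0.12082985  0.09487185] ((0.4504113495349884, -0.13081341981887817), (0.030177852138876915, 0.020868871361017227), 9.33307933807373)
   stand 422 ((0.45047855377197266, -0.1311023235321045), (0.08258550614118576, 0.08353950828313828), 8.617881774902344)
   collar 72 [ 0.45941212 -0.13602117  0.05307093] [ 0.48183958 -0.1080271   0.05586942]
  plain head top 72 [ 0.58576627 -0.23056638  0.0908825 ] [ 0.573982   -0.24178604  0.0861091 ] [ 0.59717945 -0.21947822  0.09350968] ((0.5853694081306458, -0.23029249906539917), (0.022237177938222885, 0.02295779250562191), 80.35792541503906)
   stand 647 ((0.584979
[... 885 characters left out ...]
2002139203250408), 6.233989715576172)
   stand 581 ((0.45059484243392944, -0.1308903843164444), (0.07970570027828217, 0.08038853108882904), 9.200929641723633)
   collar 60 [ 0.45024155 -0.12525002  0.05248865] [ 0.47802061 -0.09692045  0.05618727]
  plain head top 62 [ 0.58560026 -0.22971952  0.09026599] [ 0.5737575  -0.24291051  0.0860969 ] [ 0.59728865 -0.21676736  0.09466623] ((0.5857305526733398, -0.22982250154018402), (0.023231662809848785, 0.02407008595764637), 28.137666702270508)
   stand 567 ((0.5853692293167114, -0.22980760037899017), (0.08123846352100372, 0.0801110714673996), 88.56564331054688)
   collar 73 [ 0.58445173 -0.22463017  0.05283976] [ 0.62315594 -0.20732607  0.05678942]
```

View pics/c.png

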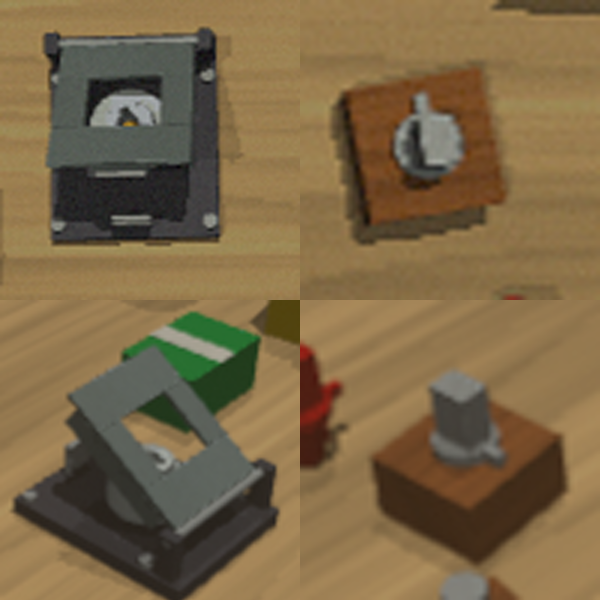

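The top crop shows the keyed shaft with its pointer towards +x, yawed about 8°. The keyway and the brass plunger can be seen through the guard window. I'll move towards the guard with the fingers shut.

Call:
play_rows(steps=[0.767,-0.902,0,0,-1,0.767,-0.902,0,0,-1,0.767,-0.902,0,0,-1,0.767,-0.902,0,0,-1,0.767,-0.902,0,0,-1], force=60)

```text
time_s: 1.5
tool_pos: [0.3253, -0.5025, 0.2317]
ee_rot: [-0.001, 0.982, 0.189, 0.001]
force: [-0.0, -0.7, -0.1]
finger_gap: 0.144
grasp_force: 0.0
```

Call:
play_rows(steps=[0.767,-0.902,0,0,-1,0.767,-0.902,0,0,-1,0.767,-0.902,0,0,-1,0.767,-0.902,0,0,-1,0.767,-0.902,0,0,-1])

```text
time_s: 2.0
tool_pos: [0.3821, -0.3357, 0.2316]
ee_rot: [-0.0, 0.982, 0.189, 0.0]
force: [-0.2, -1.2, -0.4]
finger_gap: -0.001
grasp_force: 0.0
```

Call:
play_rows(steps=[0.767,-0.902,0,0,-1,0.767,-0.902,0,0,-1,0.767,-0.902,0,0,-1,0.767,-0.902,0,0,-1,0.767,-0.902,0,0,-1])

```text
time_s: 2.5
tool_pos: [0.4399, -0.1683, 0.2315]
ee_rot: [-0.0, 0.982, 0.189, 0.001]
force: [-0.1, -0.6, 0.5]
finger_gap: 0.002
grasp_force: 0.0
```

Call:
play_rows(steps=[0.767,-0.902,0,0,-1,0.767,-0.902,0,0,-1,0.767,-0.902,0,0,-1,0.767,-0.902,0,0,-1,0.767,-0.902,0,0,-1])

```text
time_s: 3.0
tool_pos: [0.4977, -0.0003, 0.2313]
ee_rot: [-0.0, 0.982, 0.188, 0.001]
force: [-0.5, 0.1, -1.0]
finger_gap: 0.003
grasp_force: 0.0
```

Call:
play_rows(steps=[0.767,-0.902,0,0.23,-1,0.767,-0.902,0,0.23,-1,0.767,-0.902,0.2,0.23,-1,0.767,-0.902,0.45,0.23,-1,0.767,-0.902,0.45,0.23,-1,0.767,-0.902,0.45,0.23,-1])

```text
time_s: 3.6
tool_pos: [0.553, 0.1635, 0.162]
ee_rot: [0.001, 1.0, 0.006, -0.002]
force: [0.3, -0.8, -0.3]
finger_gap: 0.002
grasp_force: 0.0
```

Call:
play_rows(steps=[0,0,0.09,0,-1,-0.05,0,0.175,0,-1,-0.1,0,0.265,0,-1,-0.135,0,0.355,0,-1,-0.16,0,0.45,0,-1,-0.17,0,0.5,0,-1,-0.18,0,0.55,0,-1,-0.19,0,0.58,0,-1])

```text
time_s: 4.4
tool_pos: [0.525, 0.1642, 0.0768]
ee_rot: [0.0, 1.0, 0.006, 0.0]
force: [0.1, -0.1, -0.4]
finger_gap: 0.0
grasp_force: 0.1
```

Call:
play_rows(steps=[0,0,0.03,0,-1,0,0,0.05,0,-1,0,0,0.07,0,-1,0,0,0.08,0,-1])

```text
time_s: 4.8
tool_pos: [0.5247, 0.1649, 0.0654]
ee_rot: [0.0, 1.0, 0.007, 0.0]
force: [-5.8, -2.4, 27.5]
finger_gap: -0.001
grasp_force: 14.1
```

Call:
play_rows(steps=[0,0,0.01,0,-1,0,0,0.015,0,-1,0,0,0,0,-1,0,0,-0.3,0,-1,0,0,-0.6,0,-1,-0.1,0.9,-0.6,0,-1,-0.1,0.9,-0.6,0,-1,-0.1,0.9,-0.6,0,1,-0.1,0.9,-0.6,0,1])

```text
time_s: 5.7
tool_pos: [0.5107, 0.0243, 0.1551]
ee_rot: [0.001, 1.0, 0.003, -0.0]
force: [0.7, 0.2, -0.5]
finger_gap: 0.329
grasp_force: 0.0
```

Run:
```python
from h import *
a=shot('scene');b=shot('top')
pickle.dump((a,b),open('s1.pkl','wb'))
for p,n in((a,'scene'),(b,'top')):
    P=pts(p);x,y,z=P[...,0],P[...,1],P[...,2]
    f=(abs(x-.5885)<.12)&(abs(y-.1655)<.1)
    g=P[f&(z>.061)&(z<.0705)]; print(n,'guard',len(g),cv2.minAreaRect(g[:,:2].astype(np.float32)),'z by x',[round(float(np.median(g[abs(g[:,0]-q)<.01][:,2])),4) for q in(.515,.54,.6,.65)])
    h=P[f&(z>.073)&(z<.08)&(np.hypot(x-.5885,y-.1655)<.03)]; print(' hub',len(h),h.mean(0),h.min(0),h.max(0),cv2.minEnclosingCircle(h[:,:2].astype(np.float32)))
A=b['img'][165:190,198:228] if 0 else None
def crop(p,c,r=16):
    P=pts(p);d=np.where(np.isnan(P[...,0]),9,np.hypot(P[...,0]-c[0],P[...,1]-c[1])+abs(P[...,2]-.076));v,u=np.unravel_index(np.argmin(abs(d-.02)),d.shape)
    m=np.argwhere(d<.03);v,u=m.mean(0).astype(int);print(u,v);return cv2.resize(p['img'][v-r:v+r,u-r:u+r],(395,395),interpolation=0)
cv2.imwrite('pics/d.png',np.hstack([crop(b,(.5885,.1655)),crop(a,(.5885,.1655))])[:,:,::-1])
```

```text
scene guard 1375 ((0.5960459113121033, 0.16594040393829346), (0.1772112399339676, 0.1659727692604065), 0.8872594833374023) z by x [0.0667, 0.0668, 0.0665, 0.0668]
 hub 122 [0.58866308 0.16513562 0.07621581] [0.56384018 0.14153051 0.07305713] [0.61305849 0.19185468 0.07939866] ((0.5873324871063232, 0.16746439039707184), 0.026899810880422592)
top guard 1948 ((0.5951975584030151, 0.16629375517368317), (0.17466823756694794, 0.16290894150733948), 0.34952685236930847) z by x [0.0655, 0.0653, 0.0654, 0.0656]
 hub 133 [0.58669147 0.16703871 0.07566519] [0.56418022 0.14317943 0.07305367] [0.61186969 0.18991793 0.07985975] ((0.5878580808639526, 0.16668646037578583), 0.024295654147863388)
212 171
298 183
```

View pics/d.png

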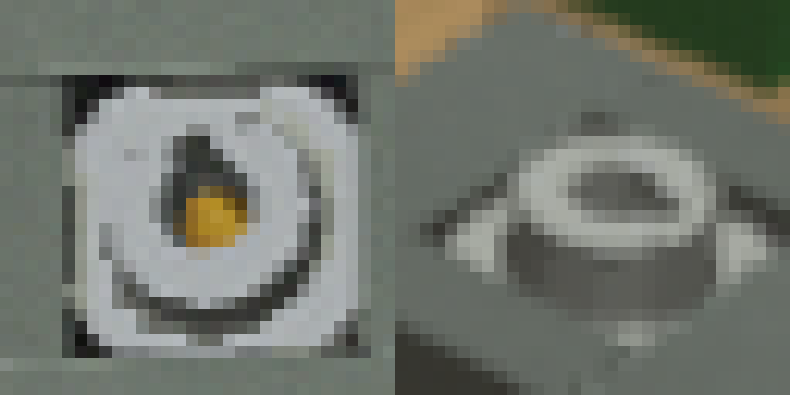

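Both crops show the guard lying flat. In the left (top) crop the bore and its gold plunger are near (213,205), and the keyway points up and slightly left towards (193,145), roughly world +x turned a little towards +y. I'll fit it numerically.

```bash
cat > fit.py <<'E'
from h import *
from scipy.optimize import differential_evolution
def plane(p,zp,sub=5):
    """subpixel ray hits on plane z=zp: H,W,sub*sub,2"""
    K=np.array([[p['fx'],0,p['cx']],[0,p['fy'],p['cy']],[0,0,1.]]);h,w=p['z_map'].shape
    o=(np.arange(sub)+.5)/sub-.5
    v,u,dv,du=np.meshgrid(np.arange(h),np.arange(w),o,o,indexing='ij')
    n=cv2.undistortPoints(np.stack([u+du,v+dv],-1).reshape(-1,1,2),K,np.array(p['distortion'],float)).reshape(-1,2)
    R=cv2.Rodrigues(np.array(p['rvec'],float))[0];c=-R.T@np.array(p['tvec']).ravel()
    d=np.c_[n,np.ones(len(n))]@R
    return (c+d*((zp-c[2])/d[:,2])[:,None])[:,:2].reshape(h,w,sub*sub,2)
if __name__=='__main__':
  a,b=pickle.load(open('s1.pkl','rb'))
  for n,p in(('top',b),('scene',a)):
    H=plane(p,.076);m=H.mean(2);sel=np.hypot(m[...,0]-.588,m[...,1]-.1665)<.0215
    z=pts(p)[...,2][sel];g=p['img'][sel].astype(float);Q=H[sel]
    low=(z<.0715).astype(float)
    print(n,sel.sum(),low.sum())
    for nm,obs in(('depth',low),):
      def cost(t):
        d=Q-t[:2];c,s=np.cos(t[2]),np.sin(t[2]);X=d[...,0]*c+d[...,1]*s;Y=-d[...,0]*s+d[...,1]*c
        i=(np.hypot(X,Y)<.0112)|((abs(Y)<.005)&(X>0)&(X<.0175))
        return np.sum((i.mean(1)-obs)**2)
      for s in range(2):
        r=differential_evolution(cost,[(.578,.598),(.156,.176),(-3.14,3.14)],seed=s,tol=1e-8,popsize=25);print(nm,r.x,r.fun)
    # outer hub circle from depth
    sel=np.hypot(m[...,0]-.588,m[...,1]-.1665)<.032
    z=pts(p)[...,2][sel];Q=H[sel];w=np.hypot(*(m[sel]-[.588,.1665]).T)>.019
    obs=(z>.0725).astype(float)
    def c2(t): return np.sum(w*((np.hypot(Q[...,0]-t[0],Q[...,1]-t[1])<.024).mean(1)-obs)**2)
    r=differential_evolution(c2,[(.578,.598),(.156,.176)],seed=0,tol=1e-8);print('hub',r.x,r.fun)
E
python3 fit.py
```

```text
top 173 62.0
depth [0.5884838  0.16638697 0.27999956] 11.633600000000001
depth [0.58837094 0.16674923 0.25692292] 11.603200000000001
hub [0.5877755  0.16666557] 13.9424
scene 96 17.0
depth [0.58898581 0.16508496 0.37179299] 8.328
depth [0.588716   0.16515632 0.36018972] 8.3616
hub [0.58788194 0.16643427] 19.0768
```

Call:
play_rows(steps=[-0.2,0.9,0,-0.09,1,-0.4,0.9,0,-0.09,1,-0.4,0.9,0,-0.09,1,-0.4,0.9,0,-0.09,1])

```text
time_s: 6.2
tool_pos: [0.4499, -0.1102, 0.1546]
ee_rot: [0.001, 0.997, 0.074, -0.002]
force: [0.9, 1.0, -0.6]
finger_gap: 1.0
grasp_force: 0.0
```

Call:
play_rows(steps=[0,0.1,0,0,1,0,0.1,0,0,1,0,0.1,0,0,1])

```text
time_s: 6.5
tool_pos: [0.4562, -0.1194, 0.1547]
ee_rot: [-0.0, 0.997, 0.078, 0.0]
force: [-0.0, -0.5, 0.7]
finger_gap: 1.001
grasp_force: 0.0
```

```bash
cat > go.py <<'E'
import sys
from h import *
s=env.state();w,x,y,z=s['ee_rot']
from scipy.spatial.transform import Rotation as R
M=R.from_quat([x,y,z,w]).as_matrix();yaw=np.arctan2(M[1,0],M[0,0])
t=np.array([float(v) for v in sys.argv[1:5]])
print('t',s['time_s'],'pos',s['tool_pos'].round(4),'yaw',yaw.round(4),'tilt',np.arccos(-M[2,2]).round(4),'F',s['force'].round(1),'T',s['wrist_torque'].round(2),'gap',s['finger_gap'],'grip',s['grasp_force'],'q7',s['qpos'][6].round(2))
if len(t)==4: print('rows',(M.T@(t[:3]-s['tool_pos'])/.15).round(3),((yaw-t[3])/(np.pi/2)).round(3))
E
python3 go.py .4506 -.1308 .058 .15
```

```text
t 6.5 pos [ 0.4562 -0.1194  0.1547] yaw 0.1562 tilt 0.0006 F [-0.  -0.5  0.7] T [0.05 0.   0.02] gap 1.0009497617440744 grip 0.0 q7 -1.39
rows [-0.049  0.07   0.644] 0.004
```

Call:
play_rows(steps=[-0.049,0.07,0.2,0,1,-0.049,0.07,0.4,0,1,-0.049,0.07,0.58,0,1,-0.049,0.07,0.64,0,1,-0.049,0.07,0.64,0,1])

```text
time_s: 7.0
tool_pos: [0.4496, -0.1308, 0.0578]
ee_rot: [-0.0, 0.997, 0.078, -0.001]
force: [0.1, 0.0, 0.6]
finger_gap: 1.0
grasp_force: 0.0
```

Call:
play_rows(steps=[0,0,0,0,0,0,0,0,0,-0.3,0,0,0,0,-0.6,0,0,0,0,-1,0,0,0,0,-1,0,0,0,0,-1,0,0,0,0,-1,0,0,0,0,-1], force=80)

```text
time_s: 7.8
tool_pos: [0.4501, -0.1323, 0.0595]
ee_rot: [0.0, 0.997, 0.077, 0.0]
force: [-1.3, 1.8, 10.2]
finger_gap: 0.225
grasp_force: 77.8
```

```bash
python3 go.py
```

```text
t 7.8 pos [ 0.4501 -0.1323  0.0595] yaw 0.1548 tilt 0.001 F [-1.3  1.8 10.2] T [ 0.14  0.18 -0.  ] gap 0.22500231986506794 grip 77.82060384750366 q7 -1.41
```

Call:
play_rows(steps=[0,0,-0.1,0,-1,0,0,-0.3,0,-1,0,0,-0.6,0,-1,0,0,-0.75,0,-1,0,0,-0.75,0,-1,0,0,-0.75,0,-1])

```text
time_s: 8.4
tool_pos: [0.4496, -0.1324, 0.1713]
ee_rot: [0.0, 0.997, 0.077, 0.0]
force: [0.0, 0.5, -3.3]
finger_gap: 0.223
grasp_force: 78.7
```

Call:
play_rows(steps=[0.3,-0.3,0,-0.09,-1,0.6,-0.6,0,-0.09,-1,0.6,-0.9,0,-0.09,-1,0.6,-0.9,0,-0.09,-1,0.6,-0.9,0,-0.09,-1])

```text
time_s: 8.9
tool_pos: [0.5175, 0.0188, 0.1693]
ee_rot: [-0.001, 0.989, 0.15, -0.001]
force: [0.3, -0.9, -3.6]
finger_gap: 0.222
grasp_force: 78.9
```

```bash
python3 go.py .583 .166 .172 .3
```

```text
t 8.9 pos [0.5175 0.0188 0.1693] yaw 0.302 tilt 0.0032 F [ 0.3 -0.9 -3.6] T [-0.    0.01  0.01] gap 0.22166935077408026 grip 78.919837474823 q7 -1.55
rows [ 0.709 -0.807 -0.018] 0.001
```

Call:
play_rows(steps=[0.4,-0.4,0,0,-1,0.74,-0.8,0,0,-1,0.74,-0.8,0,0,-1,0.74,-0.8,0.08,0,-1,0.74,-0.8,0.16,0,-1,0.74,-0.8,0.16,0,-1])

```text
time_s: 9.5
tool_pos: [0.587, 0.1598, 0.144]
ee_rot: [0.001, 0.989, 0.147, -0.003]
force: [-0.8, -1.3, -3.2]
finger_gap: 0.218
grasp_force: 79.2
```

```bash
python3 go.py .588 .1663 .145 .3
python3 - <<'E'
from h import *
a=shot('scene');b=shot('top')
pickle.dump((a,b),open('s2.pkl','wb'))
c=env.state()['tool_pos']
A=cv2.resize(a['img'][120:220,245:345],(500,500),interpolation=2);B=cv2.resize(b['img'][130:210,170:250],(290,290),interpolation=2)
B=np.vstack([B,np.zeros((210,290,3),np.uint8)])
cv2.imwrite('pics/e.png',np.hstack([A,B])[:,:,::-1])
P=pts(a);x,y,z=P[...,0],P[...,1],P[...,2]
r=np.hypot(x-c[0],y-c[1])
for lo,hi in((.078,.084),(.084,.09),(.09,.1),(.1,.11),(.11,.12),(.12,.13),(.13,.14),(.14,.145),(.145,.15)):
    q=P[(r<.035)&(z>lo)&(z<hi)];print(lo,len(q),q.min(0).round(4) if len(q) else '',q.max(0).round(4) if len(q) else '')
E
```

```text
t 9.5 pos [0.587  0.1598 0.144 ] yaw 0.2955 tilt 0.0064 F [-0.8 -1.3 -3.2] T [-0.04 -0.01  0.01] gap 0.21814104293107558 grip 79.21048521995544 q7 -1.76
rows [ 0.019 -0.04  -0.007] -0.003
0.078 15 [0.5679 0.1434 0.078 ] [0.6089 0.1874 0.0793]
0.084 0  
0.09 7 [0.5787 0.1501 0.0973] [0.5946 0.1607 0.0988]
0.1 21 [0.5839 0.1491 0.1001] [0.6017 0.1612 0.1099]
0.11 26 [0.5827 0.1468 0.1107] [0.6012 0.1663 0.1197]
0.12 11 [0.5819 0.1469 0.1201] [0.6006 0.1648 0.1294]
0.13 77 [0.5676 0.1386 0.1301] [0.6154 0.1764 0.1398]
0.14 11 [0.577  0.1464 0.14  ] [0.602  0.1725 0.1443]
0.145 11 [0.5809 0.1412 0.1451] [0.6021 0.1715 0.1493]
```

View pics/e.png

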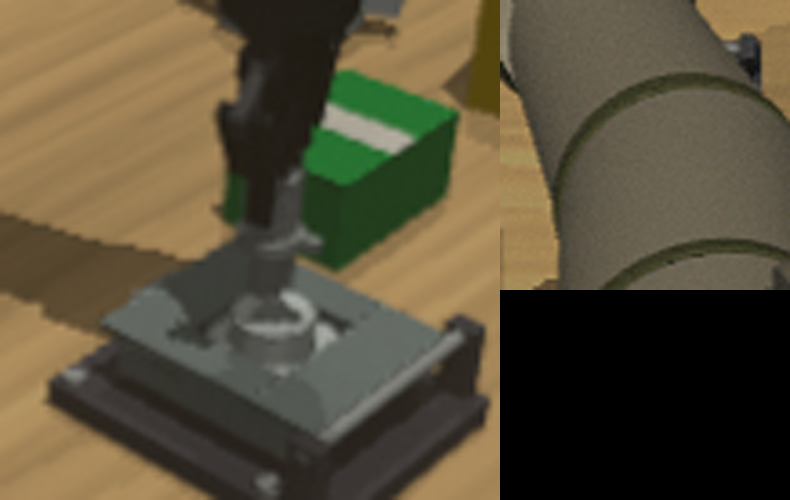

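The left crop shows the shaft held upright above the hub, with its pointer at (315,243). The top camera is blocked by the arm. I'll settle, then fit the shaft axis from the scene camera.

Call:
play_rows(steps=[0,0,0,0,-1,0,0,0,0,-1,0,0,0,0,-1])

```text
time_s: 9.9
tool_pos: [0.5893, 0.1616, 0.1478]
ee_rot: [0.0, 0.989, 0.147, 0.0]
force: [0.1, 0.2, -3.1]
finger_gap: 0.221
grasp_force: 79.2
```

```bash
python3 go.py .588 .1663 .145 .3
cat > cyl.py <<'E'
from h import *
from scipy.optimize import least_squares
c=env.state()['tool_pos'];out=[]
for k in range(3):
    a=shot('scene');P=pts(a);x,y,z=P[...,0],P[...,1],P[...,2];r=np.hypot(x-c[0],y-c[1])
    out.append(a)
    s=P[(r<.02)&(z>.098)&(z<.128)];e=P[(r<.04)&(z>.1305)&(z<.1365)&(r>.014)]
    f=least_squares(lambda t:np.hypot(s[:,0]-t[0],s[:,1]-t[1])-.01,c[:2],loss='soft_l1',f_scale=.001)
    v=(r<.03)&(z>.085)
    print('cyl',len(s),f.x.round(4),np.sqrt(np.mean(f.fun**2)).round(4))
    top=P[(r<.035)&(z>.125)&(z<.15)];rr=np.hypot(*(top[:,:2]-f.x).T)
    far=top[rr>.0235];print(' pointer',len(far),np.arctan2(*(far[:,1::-1]-f.x)[:,[0,1]].T).round(2),far.round(3).tolist()[:6])
    print(' bottom z',np.sort(P[(r<.02)&(z>.085)][:,2])[:4].round(4))
pickle.dump(out,open('s3.pkl','wb'))
E
python3 cyl.py
```

```text
t 9.9 pos [0.5893 0.1616 0.1478] yaw 0.2954 tilt 0.0008 F [ 0.1  0.2 -3.1] T [ 0.01  0.02 -0.04] gap 0.22079908176239507 grip 79.21142935752869 q7 -1.76
rows [ 0.001 -0.033  0.019] -0.003
cyl 65 [0.5906 0.1625] 0.0019
 pointer 7 [-0.75 -0.75 -0.75 -0.75 -0.75 -0.75 -0.75] [[0.614, 0.172, 0.143], [0.615, 0.167, 0.142], [0.616, 0.17, 0.141], [0.616, 0.165, 0.14], [0.618, 0.167, 0.14], [0.615, 0.167, 0.135]]
 bottom z [0.0996 0.1003 0.1014 0.1041]
cyl 64 [0.5903 0.1625] 0.0018
 pointer 6 [-0.75 -0.75 -0.75 -0.75 -0.75 -0.75] [[0.616, 0.165, 0.143], [0.616, 0.17, 0.141], [0.615, 0.167, 0.138], [0.618, 0.167, 0.14], [0.615, 0.167, 0.135], [0.619, 0.167, 0.137]]
 bottom z [0.1009 0.1012 0.1019 0.1025]
cyl 65 [0.59   0.1627] 0.0018
 pointer 7 [-0.75 -0.75 -0.75 -0.75 -0.75 -0.75 -0.75] [[0.613, 0.174, 0.141], [0.613, 0.169, 0.14], [0.615, 0.171, 0.14], [0.614, 0.168, 0.138], [0.619, 0.166, 0.141], [0.617, 0.165, 0.137]]
 bottom z [0.0999 0.1002 0.1003 0.1013]
```

Call:
play_rows(steps=[0,-0.033,0,-0.016,-1,0,-0.033,0.06,-0.016,-1,0,-0.033,0.1,-0.016,-1,0,-0.033,0.1,-0.016,-1,0,-0.033,0.1,-0.016,-1])

```text
time_s: 10.55
tool_pos: [0.5874, 0.1668, 0.1317]
ee_rot: [0.0, 0.987, 0.16, -0.001]
force: [0.3, 0.4, -2.4]
finger_gap: 0.218
grasp_force: 79.2
```

```bash
python3 go.py .5878 .1663 .13 .32
```

```text
t 10.55 pos [0.5874 0.1668 0.1317] yaw 0.3214 tilt 0.0011 F [ 0.3  0.4 -2.4] T [ 0.01  0.04 -0.01] gap 0.2178901685630627 grip 79.20999884605408 q7 -1.75
rows [0.001 0.004 0.011] 0.001
```

Call:
play_rows(steps=[0,0,0.02,0,-1,0,0,0.035,0,-1,0,0,0.045,0,-1,0,0,0.055,0,-1,0,0,0.055,0,-1])

```text
time_s: 11.05
tool_pos: [0.5876, 0.1669, 0.1238]
ee_rot: [0.0, 0.987, 0.16, -0.0]
force: [-0.2, -0.6, -3.0]
finger_gap: 0.22
grasp_force: 79.2
```

```bash
python3 go.py .5878 .1663 .12 .32
```

```text
t 11.05 pos [0.5876 0.1669 0.1238] yaw 0.3215 tilt 0.0003 F [-0.2 -0.6 -3. ] T [-0.05  0.01  0.01] gap 0.22016750239881155 grip 79.20989155769348 q7 -1.76
rows [0.    0.004 0.025] 0.001
```

Call:
play_rows(steps=[0,0,0.015,0,-1,0,0,0.03,0,-1,0,0,0.04,0,-1,0,0,0.05,0,-1,0,0,0.055,0,-1,0,0,0.055,0,-1])

```text
time_s: 11.65
tool_pos: [0.5876, 0.1669, 0.1156]
ee_rot: [0.0, 0.987, 0.16, -0.0]
force: [-0.0, 0.0, -2.1]
finger_gap: 0.221
grasp_force: 79.2
```

```bash
python3 go.py .5878 .1663 .11 .32
```

```text
t 11.65 pos [0.5876 0.1669 0.1156] yaw 0.3215 tilt 0.0003 F [-0.   0.  -2.1] T [-0.03 -0.01 -0.04] gap 0.22098174085609257 grip 79.21100735664368 q7 -1.76
rows [0.    0.004 0.037] 0.001
```

Still no resistance, so I'll go on down towards the plunger.

Call:
play_rows(steps=[0,0,0.02,0,-1,0,0,0.04,0,-1,0,0,0.05,0,-1,0,0,0.06,0,-1,0,0,0.07,0,-1,0,0,0.07,0,-1])

```text
time_s: 12.25
tool_pos: [0.5875, 0.1669, 0.105]
ee_rot: [0.0, 0.987, 0.16, -0.0]
force: [-0.6, 0.9, -2.9]
finger_gap: 0.219
grasp_force: 79.2
```

Call:
play_rows(steps=[0,0,0.01,0,-1,0,0,0.02,0,-1,0,0,0.03,0,-1,0,0,0.03,0,-1])

```text
time_s: 12.65
tool_pos: [0.5878, 0.167, 0.1011]
ee_rot: [-0.0, 0.987, 0.16, 0.0]
force: [-1.2, 0.0, 4.6]
finger_gap: 0.22
grasp_force: 80.0
```

The plunger was touched where expected, with about 7 N, so the key is in the keyway. Now I'll press it home.

Call:
play_rows(steps=[0,0,0.015,0,-1,0,0,0.03,0,-1,0,0,0.045,0,-1,0,0,0.055,0,-1,0,0,0.065,0,-1,0,0,0.065,0,-1], force=110)

```text
time_s: 13.25
tool_pos: [0.5879, 0.167, 0.0917]
ee_rot: [-0.0, 0.987, 0.16, 0.0]
force: [-2.4, -0.7, 9.0]
finger_gap: 0.215
grasp_force: 110.0
```

Call:
play_rows(steps=[0,0,0.005,0,-1,0,0,0.01,0,-1,0,0,0.01,0,-1,0,0,0.01,0,-1])

```text
time_s: 13.65
tool_pos: [0.5879, 0.167, 0.0907]
ee_rot: [-0.0, 0.987, 0.16, 0.001]
force: [-3.3, -0.6, 12.7]
finger_gap: 0.215
grasp_force: 111.3
```

Nearly seated; a little more push.

Call:
play_rows(steps=[0,0,0.01,0,-1,0,0,0.015,0,-1,0,0,0.015,0,-1,0,0,0.015,0,-1])

```text
time_s: 14.05
tool_pos: [0.5879, 0.167, 0.0906]
ee_rot: [0.0, 0.987, 0.16, 0.001]
force: [-9.1, -2.6, 36.0]
finger_gap: 0.219
grasp_force: 114.8
```

```bash
python3 go.py
python3 - <<'E'
from h import *
a=shot('scene');save(a,'f.png',(255,130,335,210),7)
P=pts(a);x,y,z=P[...,0],P[...,1],P[...,2];r=np.hypot(x-.588,y-.1665)
q=P[(r<.021)&(z>.06)&(z<.1)];print(np.histogram(q[:,2],bins=np.arange(.06,.101,.004)))
g=P[(abs(x-.5885)<.09)&(abs(y-.1655)<.07)&(r>.05)&(z>.055)&(z<.08)];print(np.median(g,0),[np.median(g[abs(g[:,0]-v)<.015][:,2]).round(4) for v in(.52,.54,.65)])
E
```

```text
t 14.05 pos [0.5879 0.167  0.0906] yaw 0.3213 tilt 0.0021 F [-9.1 -2.6 36. ] T [-0.69  2.21  0.06] gap 0.21874428645850313 grip 114.76802229881287 q7 -1.77
(array([ 1,  2,  2,  3, 15, 24, 24,  7,  8,  7]), array([0.06 , 0.064, 0.068, 0.072, 0.076, 0.08 , 0.084, 0.088, 0.092,
       0.096, 0.1  ]))
[0.62552394 0.1430694  0.0666148 ] [np.float64(0.0665), np.float64(0.0664), np.float64(0.0667)]
```

View pics/f.png

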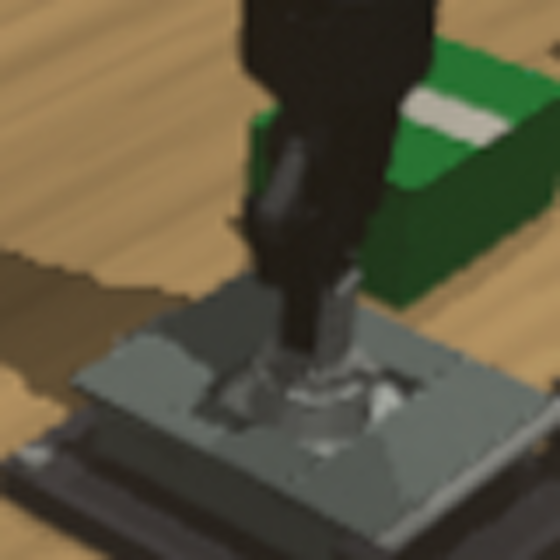

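The collar sits flush on the hub, the hard stop shows in the force, and the guard is shut. I'll ease the push slightly and hand in.

Call:
play_rows(steps=[0,0,-0.003,0,-1,0,0,-0.003,0,-1,0,0,-0.003,0,-1])

```text
time_s: 14.4
tool_pos: [0.5879, 0.167, 0.0906]
ee_rot: [0.0, 0.987, 0.16, 0.001]
force: [-7.7, -3.8, 32.3]
finger_gap: 0.22
grasp_force: 113.6
```

```bash
python3 go.py; python3 -c "
from h import *
s=env.state()
if s['force'][2]>12 and s['tool_pos'][2]<.0915: print(workorder.sign_off())"
```

```text
t 14.4 pos [0.5879 0.167  0.0906] yaw 0.3213 tilt 0.0019 F [-7.7 -3.8 32.3] T [-0.57  1.92  0.03] gap 0.2195231135207499 grip 113.55807781219482 q7 -1.77
the job is handed in; nothing more can be done
None
```

I handed the job in at 14.4 s with the guard shut and the keyed shaft pressed fully home (about 32 N down) and still gripped; the sign-off returned no verdict, and the arm was kept clear of the plain shaft, carton, bearing and wrench, though I didn't re-measure them at the end.

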